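# Unscrew a hub grease cap of unknown thread hand

## Robot

A 6-joint arm with a two-finger parallel gripper is mounted at the origin on the work surface. World frame = base frame: x ahead of the robot, y to its left, z up, the work surface at z = 0. Lengths are in m, angles in degrees, forces in N, time in s.
With the tool pointing down it reaches from about 0.275 to 0.85 m from the base axis. Payload 19 kg.
Tool frame: the origin (TCP) lies at the very end of the fingers, on their centre line; the grasp point (between the pads) lies 19 mm behind it; z points along the fingers, y is the direction in which the jaws open and shut (so a half turn about z gives the same grasp; the last joint's range is limited). The gripper opens to 85 mm and grips with 20 to 120 N. Pads are 22 mm wide; open, the fingers measure 114 mm over their backs; the gripper's body (76 mm by 85 mm) begins 54 mm behind the grasp point. The pads swing forward as they close: fully open they stand 13 mm farther back than shut.
Start: joints at [-79.527, 8.623, 82.357, -0, 89.026, -7.678], TCP at [0.179, -0.546, 0.231] pointing down, gripper open.
Joint ranges: [-160.23, 160.23], [-39.13, 120.54], [6.94, 153.29], [-79.49, 259.48], [9.18, 160.14], [-161.06, 161.06]. Speed limits (degrees/s): [108.29, 108.29, 127.2, 172.46, 172.46, 172.46].

## Interface

Orientations are given as a 3x3 rotation matrix whose columns are the frame's x, y, z axes.
In Python, from station import arm, imaging, ticket gives the robot as it stands. The module is installed in compiled form; this text tells all that it offers.
- The arm moves only by the shell command python3 -m handwheel 'ROWS' [FORCE]. ROWS is a JSON object of lists of equal length, an entry for each row: "offset": the shift along the tool's x, y, z as a fraction of full scale, a list of three; "angular": the turn, a rotation vector about the tool's x, y, z as a fraction of full scale, a list of three; "fingers": the closure in counts, from 0 (fully open) to 255 (shut). In form: {"offset": [[dx, dy, dz], ...], "angular": [[ax, ay, az], ...], "fingers": [fingers, ...]}. A call has exactly 10 rows; each row shifts and turns the commanded pose from where the row before left it, along the tool's axes as they then stand; what a row does not reach is not made up. Full scale, the value 1, is 30 mm for a shift and 4 degrees for a turn. A row lasts 1/12 s, in which the tool goes at most 41.7 mm and 7.16 degrees, less where a joint would pass 70% of its speed; a pose out of reach is approached as far as the arm can. A call with a number of a shift or a turn outside -1 to 1 is refused whole. A call with a gripper value outside its range is refused whole. The fingers move at their own pace and stop on an object; FORCE is the grip in N (left out, the last holds). Time passes only in rows, so rows that do not move let the fingers close, or fill a call up. It gives the time, the measured TCP pose, the force and the opening at its end, in the units of the state.
- arm.observe(): the state, without advancing time (a new reading comes with each control period).
- imaging.read_camera(name): name is "side" or "top" or "wrist"; returns a dict with "img" (480x640x3 uint8, red, green, blue), "z_map" (480x640 float32, m along the optical axis (not along the pixel's ray), 0 where there is no reading), "fx", "fy", "cx", "cy" (pixels), "extrinsics" (4x4, takes a point from world to camera coordinates). Camera axes: x right, y up, looking along -z (the intrinsics and any distortion apply to the point x, -y, -z); pixel columns grow to the right and rows downward; lengths in m; the calibration is good to about 2 mm. A picture is of the moment at which its call begins.
- ticket.hand_in(): hands the job in, once; it reports no verdict.
Trained networks look in a picture, given as the dict that the camera call returned (one of the last four; its "shot" number tells which), for a name from the list of things; names that differ only in an ending like _2 or _b are one class to them, and where a whole thing is asked for, a point or a joint stands for the part that bears it (a point fixed in the world has none). Each returns a list of dicts, best first, with "conf" (0 to 1); they miss things now and then, are a little off and sometimes report something else, mostly with a low value. They report only what shows in the picture. A call takes as long as a camera call. They do not tell look-alikes from the thing itself.
- imaging.recognise(picture, target): "xyz" ([x, y, z] in m, in world coordinates, good to about 4 mm: the middle of the surface that is visible of it).
- imaging.regions_of(picture, target): "pixels" (480x640 bool, what is visible of it).
The state is a dict: "clock": time; "q": joint angles; "joint_vel": joint speeds; "effort": joint torques, N m; "position": TCP position; "tool_rot": TCP orientation; "ft_force": force on the tool from outside, world axes, zero at the start; "moment": the same for the moment, N m; "finger_gap": finger opening in m.
Only numpy, scipy, OpenCV 4.12 (cv2) and the standard library are available. Lean on these libraries where they do the work, as an engineer would, in place of code of your own. Each camera call takes 0.05 s, during which the arm holds its last target. There are 200 camera calls.

## Task

Take the brass-coloured grease cap off the wheel hub that still wears one. The two hubs came off opposite ends of one axle, so one has a right-hand and the other a left-hand thread, and nobody marked which is which: try the cap one way and, if it will not go, the other, then turn it loose on its thread and lift it off. Finish still holding the cap in the gripper, upright and still, about 10 cm above where it sat; never drop it, and leave the grease jar, the bearing box and the spanner where they lie.

Things in the scene. Friction and masses are not known exactly. Their poses are not given: they have to be found in the camera images.
- cap_mid (a point): centre (half-way up) of the grease cap: brass-coloured, 16-sided, 60 mm across, 44 mm high, 180 g, open below, with a 22 mm hexagon 6 mm high on its crown and a red paint dab that marks its x axis; z points up. At the start it is screwed home, rim on the hub's shoulder 95 mm above the bench, this centre 117 mm above it, x along the stand's x within 0.03 rad
- cap_rim (a point): centre of the cap's open lower rim; same axes. Inside, two lugs run under a coarse two-start thread. Turned the wrong way it stops dead within 5 degrees. The right way it moves easily (no need to raise it while turning), stays where left, is free to lift after about 57 degrees from home and meets a stop at about 90: 65 to 85 is right. Before that the thread holds it down
- stand: blue steel plate 250 x 370 x 10 mm bolted to the bench, origin at the centre of its underside, z up. The hubs sit on it at y = -90 mm and +90 mm of its own frame; the cap is on the one at y = -90 mm. Each hub is held by two toe clamps at x = -75 to -120 and +75 to +120 mm, up to 72 mm above the bench
- hub_1: one of two like grey wheel hubs clamped axis-up, unable to turn; origin at its underside, on the plate. Flange 140 mm across; five studs on a 112 mm circle, tops 80 mm above the bench; boss 66 mm across up to the shoulder at 95 mm; then a threaded neck 48 mm across, 20 mm high. Which hub is at which place varies, and so the thread hand under the cap
- hub_2: the other hub, same size and looks, opposite thread hand; whichever hub does not wear the cap shows its bare neck
- grease_mid (a point): centre of a grease jar, 72 mm across and 105 mm tall, standing loose on the bench; leave it alone
- bearing_box_mid (a point): centre of a small bearing box 85 x 85 x 34 mm lying loose on the bench; leave it alone
- spanner: steel spanner 190 mm long lying flat on the bench along its x axis; leave it alone
Not all that is in view belongs to the job. Of the things like the part that bears cap_mid, leave any that is green or turquoise; of the rest the larger one is meant.

How it is judged (in metres and radians):
On the way:
1. the cap has been turned loose by more than 40 degrees while still sitting on its thread (angle between the x axis of cap_mid and the x axis of stand, either way round above 0.7 rad and z of cap_mid in the frame of stand below 0.127 m), for 0.05 s.
At the end, for the whole second after the job is handed in: the cap is held by the fingers, at rest (under 30 mm/s), upright within 17 degrees, its centre more than 60 mm above where it sat (177 mm above the bench), touching neither hub (height (world z) of cap_mid above 0.177 m and angle between cap_mid's own z axis and vertical below 0.3 rad and contact force between the fingers and cap above 2 N and linear speed of cap below 0.03 m/s and contact force between cap and hub_1 below 0.3 N and contact force between cap and hub_2 below 0.3 N); the arm keeps its last pose, push and grip.
It fails at once if the cap is dropped below the hub's shoulder (height (world z) of cap_mid below 0.1 m).
It fails at once if the grease jar is moved more than 25 mm (distance of grease_mid from where it was at the start of the episode above 0.025 m).
It fails at once if the bearing box is moved more than 25 mm (distance of bearing_box_mid from where it was at the start of the episode above 0.025 m).
It fails at once if the spanner is moved more than 25 mm (distance of spanner from where it was at the start of the episode above 0.025 m).
It also fails if it takes over 45 s, if anything falls off the work surface, if the arm or the gripper's body presses on something with over 40 N, if the wrist force passes 120 N, or if a joint passes its speed limit or range.

## Working session

There is one attempt and no reset: what is moved stays moved. The work goes in short steps, Python scripts to look and compute and a shell command to move; the robot and the scene stay as the last step left them, time stands still between calls to the robot, and variables do not carry over. Pictures are saved under pics/ and viewed, about 8 in all and at most 12, crops included, and the job is handed in when it is done.

```bash
mkdir -p pics
cat > h.py <<'E'
import numpy as np, cv2
from station import arm, imaging, ticket
def cloud(p):
    z=p["z_map"]; v,u=np.mgrid[0:480,0:640]
    c=np.stack([(u-p["cx"])/p["fx"]*z,-(v-p["cy"])/p["fy"]*z,-z,np.ones_like(z)],-1)
    return (c@np.linalg.inv(p["extrinsics"]).T)[...,:3]
def save(p,n): cv2.imwrite(n,p["img"][...,::-1])
E
python3 - <<'E'
from h import *
s=arm.observe(); print(s["tool_rot"],s["finger_gap"],s["clock"])
ims=[]
for c in ("top","side"):
    p=imaging.read_camera(c); save(p,f"pics/{c}1.png"); P=cloud(p)
    for t in ("cap_mid","hub_1","stand","grease_mid","bearing_box_mid","spanner"):
        print(c,t,[(np.round(d["xyz"],3).tolist(),round(d["conf"],2)) for d in imaging.recognise(p,t)[:4]])
    np.save(f"{c}.npy",P)
E
```

```text
[[ 9.50225027e-01  3.11564335e-01 -2.51277637e-04]
 [ 3.11564413e-01 -9.50224334e-01  1.15366621e-03]
 [ 1.20671120e-04 -1.17453168e-03 -9.99999303e-01]] 0.08551836617075022 0.0
top cap_mid [([0.706, -0.32, 0.045], 0.97), ([0.546, -0.117, 0.138], 0.87), ([0.433, -0.324, 0.035], 0.86), ([0.768, -0.186, 0.028], 0.6)]
top hub_1 [([0.473, 0.049, 0.047], 0.7), ([0.536, -0.11, 0.047], 0.56)]
top stand [([0.498, -0.04, 0.012], 0.92)]
top grease_mid [([0.572, -0.299, 0.106], 0.79), ([0.539, -0.118, 0.138], 0.16)]
top bearing_box_mid [([0.383, 0.229, 0.038], 0.59)]
top spanner [([0.69, -0.002, 0.004], 0.67), ([0.494, -0.037, 0.009], 0.21)]
side cap_mid [([0.705, -0.303, 0.034], 0.88), ([0.765, -0.177, 0.024], 0.8), ([0.433, -0.317, 0.026], 0.72), ([0.544, -0.1, 0.132], 0.64)]
side hub_1 [([0.47, 0.069, 0.058], 0.96), ([0.535, -0.092, 0.05], 0.75)]
side stand [([0.496, 0.036, 0.012], 0.89)]
side grease_mid [([0.57, -0.292, 0.085], 0.92), ([0.39, 0.243, 0.037], 0.54)]
side bearing_box_mid [([0.39, 0.245, 0.031], 0.89)]
side spanner [([0.688, 0.008, 0.005], 0.76)]
```

View pics/top1.png

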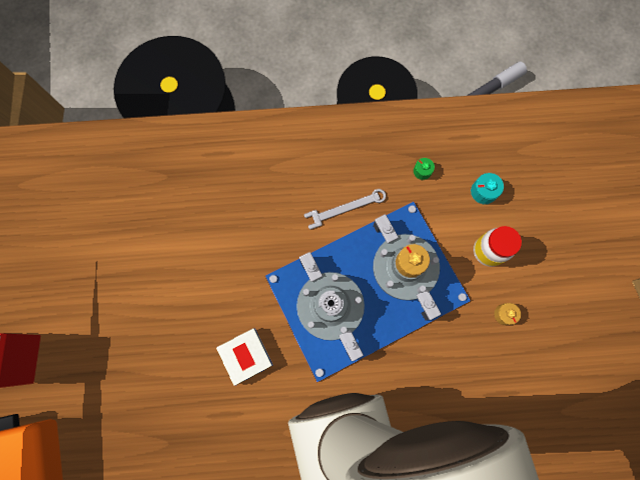

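Run:
```python
from h import *
P=np.load("top.npy")
def circ(zlo,zhi,c,r):
    m=(P[...,2]>zlo)&(P[...,2]<zhi)&(np.hypot(P[...,0]-c[0],P[...,1]-c[1])<r)
    q=P[m]; return (cv2.minEnclosingCircle(q[:,:2].astype(np.float32)),len(q),np.median(q[:,2]))
print("cap",circ(.128,.142,(.545,-.117),.06)); print("hex",circ(.1415,.16,(.545,-.117),.06))
print("neck",circ(.105,.125,(.475,.055),.06))
m=(P[...,2]>.006)&(P[...,2]<.014)&(abs(P[...,0]-.5)<.25)&(abs(P[...,1]+.03)<.25)
q=P[m][:,:2].astype(np.float32); print("plate",cv2.minAreaRect(q))
```

```text
cap (((0.5468476414680481, -0.12115512043237686), 0.030603906139731407), 656, np.float64(0.1383191481272601))
hex (((0.5455911755561829, -0.12021414935588837), 0.028673382475972176), 144, np.float64(0.14359171276569738))
neck (((0.4764215648174286, 0.04389327019453049), 0.024105293676257133), 381, np.float64(0.1124838082507712))
plate ((0.5084413290023804, -0.0260077565908432), (0.4635670483112335, 0.47078850865364075), 87.9510269165039)
```

The cap on the stand is at pixel (412,262), with its red dab pointing up the image. The bare neck is at (331,303), and the decoys are at (509,313), (488,187) and (424,168). The stand's x axis is yawed about 23°, and the hub spacing measures 179 mm against the expected 180. I'll move above the cap.

```bash
python3 -m handwheel '{"offset":[[0.8,-0.48,0],[0.8,-0.48,0],[0.8,-0.48,0],[0.8,-0.48,0],[0.8,-0.48,0],[0.8,-0.48,0],[0.8,-0.48,0],[0.8,-0.48,0],[0.8,-0.48,0],[0.8,-0.48,0]],"angular":[[0,0,0],[0,0,0],[0,0,0],[0,0,0],[0,0,0],[0,0,0],[0,0,0],[0,0,0],[0,0,0],[0,0,0]],"fingers":[0,0,0,0,0,0,0,0,0,0]}' 60
python3 -m handwheel '{"offset":[[0.8,-0.48,0],[0.8,-0.48,0],[0.8,-0.48,0],[0.8,-0.48,0],[0.8,-0.48,0],[0.8,-0.48,0],[0.8,-0.48,0],[0.8,-0.48,0],[0.8,-0.48,0],[0,0,0]],"angular":[[0,0,0],[0,0,0],[0,0,0],[0,0,0],[0,0,0],[0,0,0],[0,0,0],[0,0,0],[0,0,0],[0,0,0]],"fingers":[0,0,0,0,0,0,0,0,0,0]}'
cat > look.py <<'E'
import sys
from h import *
p=imaging.read_camera("wrist"); save(p,sys.argv[1]); P=cloud(p); s=arm.observe()
print(np.round(s["q"],1),s["position"],s["clock"])
print([(np.round(d["xyz"],3).tolist(),round(d["conf"],2)) for d in imaging.recognise(p,"cap_mid")[:3]])
for lo,hi in ((.134,.141),(.1415,.15)):
    m=(P[...,2]>lo)&(P[...,2]<hi)&(np.hypot(P[...,0]-.546,P[...,1]+.12)<.05)
    if m.sum()>20: print(m.sum(),cv2.minEnclosingCircle(P[m][:,:2].astype(np.float32)),np.median(P[m][:,2]))
E
python3 look.py pics/w1.png
```

```text
clock: 1.53
position: [0.363, -0.3336, 0.2315]
tool_rot: [[0.95, 0.311, 0.0], [0.311, -0.95, -0.0], [0.0, 0.0, -1.0]]
ft_force: [-0.5, 0.1, -0.4]
finger_gap: 0.0852
clock: 2.37
position: [0.5293, -0.1412, 0.2311]
tool_rot: [[0.949, 0.314, 0.001], [0.314, -0.949, 0.001], [0.001, -0.001, -1.0]]
ft_force: [1.6, -0.0, -0.3]
finger_gap: 0.0853
[-23.2   5.3  86.1   0.   88.6  48.5] [ 0.52817862 -0.14262374  0.23106737] 2.4167
[([0.712, -0.316, 0.045], 0.83), ([0.551, -0.118, 0.136], 0.72)]
3590 ((0.5462194681167603, -0.11963563412427902), 0.030634915456175804) 0.14029686191769147
1314 ((0.546612024307251, -0.11944431066513062), 0.02892642468214035) 0.1461428019252441
```

View pics/w1.png

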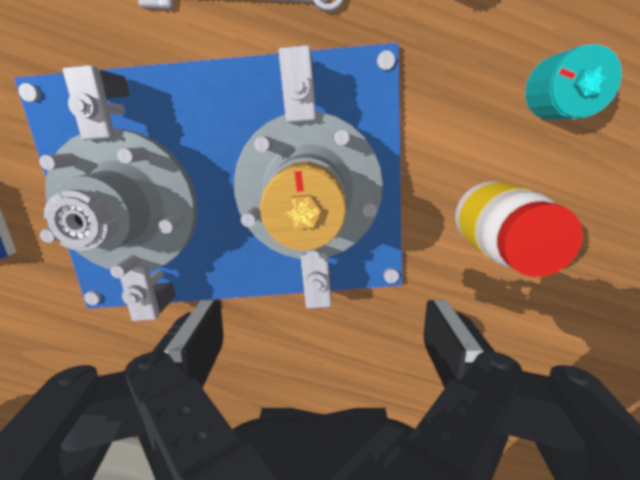

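The wrist view shows the brass cap at pixel (303,207) with the dab pointing up, and both views put its centre near (0.546, -0.120). Next I turn the tool to mid-range for the last joint, so it can go 75° either way, and centre it over the cap.

```bash
python3 -m handwheel '{"offset":[[0.8,-0.54,0],[0,0,0],[0,0,0],[0,0,0],[0,0,0],[0,0,0],[0,0,0],[0,0,0],[0,0,0],[0,0,0]],"angular":[[0,0,0],[0,0,-1],[0,0,-1],[0,0,-1],[0,0,-1],[0,0,-1],[0,0,-1],[0,0,-1],[0,0,-1],[0,0,-1]],"fingers":[0,0,0,0,0,0,0,0,0,0]}'
python3 -m handwheel '{"offset":[[0,0,0],[0,0,0],[0,0,0],[0,0,0],[0,0,0],[0,0,0],[0,0,0],[0,0,0],[0,0,0],[0,0,0]],"angular":[[0,0,-1],[0,0,-1],[0,0,-1],[0,0,-0.5],[0,0,0],[0,0,0],[0,0,0],[0,0,0],[0,0,0],[0,0,0]],"fingers":[0,0,0,0,0,0,0,0,0,0]}'
python3 look.py pics/w2.png
```

```text
clock: 3.3
position: [0.5443, -0.1225, 0.2314]
tool_rot: [[0.584, 0.812, 0.0], [0.812, -0.584, -0.0], [-0.0, 0.0, -1.0]]
ft_force: [0.1, -0.4, -0.7]
finger_gap: 0.0855
clock: 4.13
position: [0.5449, -0.1215, 0.2313]
tool_rot: [[0.373, 0.928, -0.0], [0.928, -0.373, 0.0], [0.0, -0.0, -1.0]]
ft_force: [0.5, -0.0, 0.3]
finger_gap: 0.0852
[-20.5   6.6  84.6   0.   88.8   1.4] [ 0.54490731 -0.12147367  0.23126285] 4.1833
[([0.551, -0.117, 0.138], 0.97), ([0.762, -0.187, 0.033], 0.92), ([0.439, -0.319, 0.031], 0.78)]
3621 ((0.546583354473114, -0.11926743388175964), 0.03048917092382908) 0.14018050917735633
1103 ((0.5468465089797974, -0.11890815198421478), 0.028967848047614098) 0.1462295581580348
```

```bash
python3 -m handwheel '{"offset":[[0.08,0.02,0.48],[0,0,0.48],[0,0,0.48],[0,0,0.48],[0,0,0.48],[0,0,0.48],[0,0,0.48],[0,0,0.48],[0,0,0.4],[0,0,0]],"angular":[[0,0,0],[0,0,0],[0,0,0],[0,0,0],[0,0,0],[0,0,0],[0,0,0],[0,0,0],[0,0,0],[0,0,0]],"fingers":[0,0,0,0,0,0,0,0,0,0]}'
python3 -m handwheel '{"offset":[[0,0,0],[0,0,0],[0,0,0],[0,0,0],[0,0,0],[0,0,0],[0,0,0],[0,0,0],[0,0,0],[0,0,0]],"angular":[[0,0,0],[0,0,0],[0,0,0],[0,0,0],[0,0,0],[0,0,0],[0,0,0],[0,0,0],[0,0,0],[0,0,0]],"fingers":[0,20,40,60,80,100,120,140,160,180]}' 80
python3 - <<'E'
from station import arm
s=arm.observe();print(s["ft_force"],s["moment"],s["finger_gap"],s["q"],s["position"])
E
```

```text
clock: 5.07
position: [0.5454, -0.1191, 0.1017]
tool_rot: [[0.372, 0.928, -0.003], [0.928, -0.372, 0.001], [-0.0, -0.003, -1.0]]
ft_force: [-0.8, 0.2, -1.0]
finger_gap: 0.0856
clock: 5.9
position: [0.5467, -0.1196, 0.1053]
tool_rot: [[0.372, 0.928, 0.001], [0.928, -0.372, -0.0], [0.0, 0.001, -1.0]]
ft_force: [-3.2, 0.6, 9.9]
finger_gap: 0.0587
[-3.22325319  0.56495103  9.9278275 ] [0.2975673  0.59058033 0.04998185] 0.05868739346478998 [-2.02249856e+01  1.10486073e+01  9.44708968e+01  2.09067630e-03
  7.44059746e+01  1.62179860e+00] [ 0.54668056 -0.11955145  0.10527987]
```

The 58.7 mm gap matches the cap's across-flats size, so the jaws are on flats. First I try a 6° turn, counter-clockwise seen from above.

```bash
cat > st.py <<'E'
from h import *
s=arm.observe();R=np.array(s["tool_rot"])
print("yaw",np.degrees(np.arctan2(R[1,0],R[0,0])).round(2),"F",np.round(s["ft_force"],1),"M",np.round(s["moment"],2),s["finger_gap"],np.round(s["q"],1),np.round(s["position"],4),s["clock"])
E
python3 st.py
python3 -m handwheel '{"offset":[[0,0,0],[0,0,0],[0,0,0],[0,0,0],[0,0,0],[0,0,0],[0,0,0],[0,0,0],[0,0,0],[0,0,0]],"angular":[[0,0,-0.25],[0,0,-0.25],[0,0,-0.25],[0,0,-0.25],[0,0,-0.25],[0,0,-0.25],[0,0,0],[0,0,0],[0,0,0],[0,0,0]],"fingers":[180,180,180,180,180,180,180,180,180,180]}'
python3 st.py
```

```text
yaw 68.15 F [-3.2  0.6  9.9] M [0.3  0.59 0.05] 0.05868739346478998 [-20.2  11.   94.5   0.   74.4   1.6] [ 0.5467 -0.1196  0.1053] 5.9
clock: 6.73
position: [0.547, -0.1195, 0.1053]
tool_rot: [[0.273, 0.962, 0.002], [0.962, -0.273, -0.0], [0.0, 0.002, -1.0]]
ft_force: [-0.0, 0.9, 8.9]
finger_gap: 0.0586
yaw 74.16 F [-0.   0.9  8.9] M [0.28 0.17 0.02] 0.058615006235054674 [-20.2  11.1  94.5   0.   74.4  -4.4] [ 0.547  -0.1195  0.1053] 6.7333
```

It turned 6° with no moment building up, so this looks like the right hand. I'll continue to about 42° and check.

```bash
python3 -m handwheel '{"offset":[[0,0,0],[0,0,0],[0,0,0],[0,0,0],[0,0,0],[0,0,0],[0,0,0],[0,0,0],[0,0,0],[0,0,0]],"angular":[[0,0,-0.3],[0,0,-0.3],[0,0,-0.3],[0,0,-0.3],[0,0,-0.3],[0,0,-0.3],[0,0,-0.3],[0,0,-0.3],[0,0,0],[0,0,0]],"fingers":[180,180,180,180,180,180,180,180,180,180]}'
python3 st.py
python3 look.py pics/w3.png
```

```text
clock: 7.57
position: [0.5469, -0.1195, 0.1053]
tool_rot: [[0.109, 0.994, 0.002], [0.994, -0.109, -0.0], [-0.0, 0.002, -1.0]]
ft_force: [-0.2, 1.6, 8.5]
finger_gap: 0.0587
yaw 83.77 F [-0.2  1.6  8.5] M [0.24 0.22 0.13] 0.0587059280911703 [-20.2  11.1  94.5   0.   74.4 -14. ] [ 0.5469 -0.1195  0.1053] 7.5667
[-20.2  11.1  94.5   0.   74.4 -14. ] [ 0.54694137 -0.1195122   0.10527297] 7.6167
[([0.551, -0.113, 0.138], 0.75), ([0.754, -0.185, 0.016], 0.68), ([0.704, -0.294, 0.011], 0.38)]
14140 ((0.5474489331245422, -0.11261986196041107), 0.04333470016717911) 0.14018721955045332
5374 ((0.5476036667823792, -0.11176664382219315), 0.04273228347301483) 0.14624252423852419
```

View pics/w3.png

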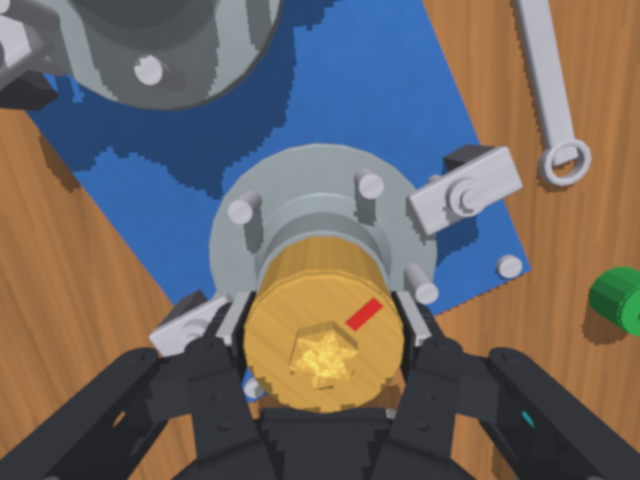

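The dab has turned with the jaws: it is ahead of the clamp line and the moment is near zero. The cap is coming loose, so I'll go on to about 75° in all.

```bash
python3 -m handwheel '{"offset":[[0,0,0],[0,0,0],[0,0,0],[0,0,0],[0,0,0],[0,0,0],[0,0,0],[0,0,0],[0,0,0],[0,0,0]],"angular":[[0,0,-0.75],[0,0,-0.75],[0,0,-0.75],[0,0,-0.75],[0,0,-0.75],[0,0,-0.75],[0,0,-0.75],[0,0,-0.75],[0,0,-0.75],[0,0,-0.75]],"fingers":[180,180,180,180,180,180,180,180,180,180]}'
python3 st.py
python3 -m handwheel '{"offset":[[0,0,0],[0,0,0],[0,0,0],[0,0,0],[0,0,0],[0,0,0],[0,0,0],[0,0,0],[0,0,0],[0,0,0]],"angular":[[0,0,-0.9],[0,0,-0.9],[0,0,-0.9],[0,0,-0.9],[0,0,-0.9],[0,0,-0.9],[0,0,-0.9],[0,0,-0.9],[0,0,-0.2],[0,0,0]],"fingers":[180,180,180,180,180,180,180,180,180,180]}'
python3 st.py
python3 look.py pics/w4.png
```

```text
clock: 8.5
position: [0.5469, -0.1195, 0.1053]
tool_rot: [[-0.405, 0.914, 0.002], [0.914, 0.405, -0.0], [-0.001, 0.001, -1.0]]
ft_force: [0.1, 1.5, 8.9]
finger_gap: 0.0581
yaw 113.9 F [0.1 1.5 8.9] M [ 0.15  0.24 -0.16] 0.0581397654078801 [-20.2  11.1  94.5   0.   74.4 -44.1] [ 0.5469 -0.1195  0.1053] 8.5
clock: 9.33
position: [0.547, -0.1197, 0.1053]
tool_rot: [[-0.803, 0.596, 0.002], [0.596, 0.803, -0.001], [-0.002, 0.001, -1.0]]
ft_force: [0.3, 0.2, 8.1]
finger_gap: 0.0584
yaw 143.43 F [0.3 0.2 8.1] M [0.03 0.04 0.15] 0.058402265014769444 [-20.2  11.1  94.5   0.   74.4 -73.7] [ 0.547  -0.1197  0.1053] 9.3333
[-20.2  11.1  94.5   0.   74.4 -73.6] [ 0.54698842 -0.11967319  0.10529379] 9.3833
[([0.44, -0.308, 0.021], 0.77), ([0.543, -0.116, 0.138], 0.59)]
14132 ((0.5416507124900818, -0.11495731770992279), 0.043144021183252335) 0.1401770692667536
5397 ((0.5413237810134888, -0.11479412019252777), 0.04294775798916817) 0.14622727710315792
```

View pics/w4.png

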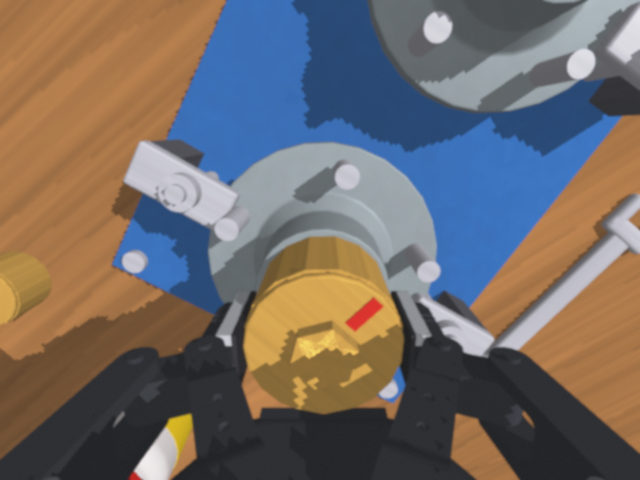

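The dab is still at (363,314) relative to the jaws, so the cap didn't slip and has turned 75° with them. I'll lift gently first and watch the force.

```bash
python3 -m handwheel '{"offset":[[0,0,-0.05],[0,0,-0.05],[0,0,-0.05],[0,0,-0.05],[0,0,-0.05],[0,0,-0.05],[0,0,-0.05],[0,0,-0.05],[0,0,0],[0,0,0]],"angular":[[0,0,0],[0,0,0],[0,0,0],[0,0,0],[0,0,0],[0,0,0],[0,0,0],[0,0,0],[0,0,0],[0,0,0]],"fingers":[180,180,180,180,180,180,180,180,180,180]}' 80
python3 st.py
```

```text
clock: 10.27
position: [0.5464, -0.1194, 0.1162]
tool_rot: [[-0.802, 0.597, 0.0], [0.597, 0.802, 0.0], [-0.0, 0.0, -1.0]]
ft_force: [-0.5, 0.5, -1.9]
finger_gap: 0.0585
yaw 143.35 F [-0.5  0.5 -1.9] M [0.02 0.04 0.01] 0.058471454578126254 [-20.2  10.5  93.7   0.   75.7 -73.6] [ 0.5464 -0.1194  0.1162] 10.2667
```

The force reads -1.9 N, which is the cap's own weight (180 g), so it is free. I'll lift the rest of the way.

```bash
python3 -m handwheel '{"offset":[[0,0,-0.2],[0,0,-0.4],[0,0,-0.4],[0,0,-0.4],[0,0,-0.4],[0,0,-0.4],[0,0,-0.4],[0,0,-0.3],[0,0,-0.1],[0,0,0]],"angular":[[0,0,0],[0,0,0],[0,0,0],[0,0,0],[0,0,0],[0,0,0],[0,0,0],[0,0,0],[0,0,0],[0,0,0]],"fingers":[180,180,180,180,180,180,180,180,180,180]}'
python3 -m handwheel '{"offset":[[0,0,0],[0,0,0],[0,0,0],[0,0,0],[0,0,0],[0,0,0],[0,0,0],[0,0,0],[0,0,0],[0,0,0]],"angular":[[0,0,0],[0,0,0],[0,0,0],[0,0,0],[0,0,0],[0,0,0],[0,0,0],[0,0,0],[0,0,0],[0,0,0]],"fingers":[180,180,180,180,180,180,180,180,180,180]}'
python3 st.py
python3 - <<'E'
from h import *
p=imaging.read_camera("side"); save(p,"pics/s2.png")
for t in ("cap_mid","grease_mid","bearing_box_mid","spanner"): print(t,[(np.round(d["xyz"],3).tolist(),round(d["conf"],2)) for d in imaging.recognise(p,t)[:4]])
E
```

```text
clock: 11.1
position: [0.5466, -0.1195, 0.207]
tool_rot: [[-0.802, 0.597, 0.001], [0.597, 0.802, -0.0], [-0.001, 0.0, -1.0]]
ft_force: [-0.3, -0.2, -2.2]
finger_gap: 0.0582
clock: 11.93
position: [0.5464, -0.1195, 0.2061]
tool_rot: [[-0.802, 0.597, 0.0], [0.597, 0.802, 0.0], [0.0, 0.0, -1.0]]
ft_force: [-0.0, -0.9, -1.7]
finger_gap: 0.0588
yaw 143.35 F [-0.  -0.9 -1.7] M [0.06 0.03 0.04] 0.058821512188040326 [-20.2   7.3  86.8   0.   85.9 -73.6] [ 0.5464 -0.1195  0.2061] 11.9333
cap_mid [([0.706, -0.305, 0.036], 0.96), ([0.539, -0.1, 0.228], 0.94), ([0.434, -0.313, 0.027], 0.72), ([0.764, -0.176, 0.024], 0.53)]
grease_mid [([0.567, -0.283, 0.045], 0.76), ([0.471, 0.066, 0.059], 0.16)]
bearing_box_mid [([0.39, 0.242, 0.036], 0.66), ([0.535, -0.097, 0.228], 0.51)]
spanner [([0.687, 0.008, 0.006], 0.71), ([0.536, -0.101, 0.232], 0.62)]
```

View pics/s2.png

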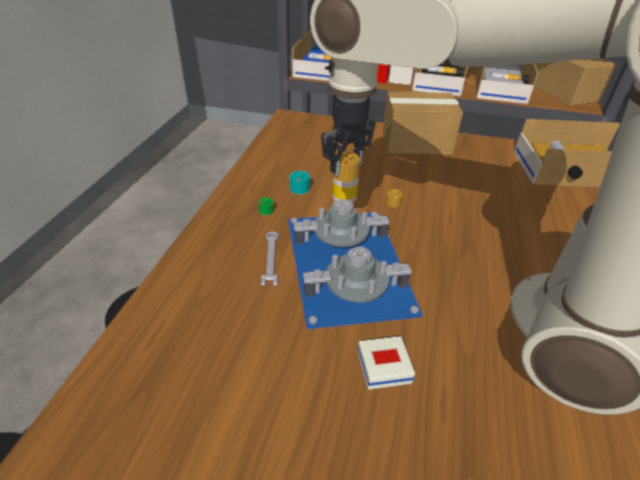

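The cap is held upright at pixel (348,165), clear above the now bare neck at (343,210). The jar behind it (partly hidden), the box and the spanner are where they were. I'm handing in.

```bash
python3 -c "
from station import ticket; print(ticket.hand_in())"; python3 st.py
```

```text
the job is handed in; nothing more can be done
None
the job is handed in; nothing more can be done
```

The cap is off its hub, and I handed the job in with it held upright and still, about 10 cm above where it sat. The clock was about 12 s of the allowed 45 s.

- **Turning:** I gripped the cap on two flats at 80 N. It went on the first try, counter-clockwise seen from above. I turned it about 75°; the moment stayed near zero, and the red dab didn't move relative to the jaws.
- **Lifting:** I raised it about 1 cm first; the force read -1.9 N, which is the cap's own weight, so the thread had let go. I then lifted it the rest of the way.
- **Last checks:** The tool was at z = 0.206 m, about 101 mm higher than when gripped, and vertical. The jaw gap was 58.8 mm and the load -1.7 N. The side view shows the bare neck below the cap and nothing dropped.
- **Other objects:** The box and spanner read within about 5 mm of their first positions. The jar's visible centre read about 40 mm lower than before, because the held cap hid its top in that view; its horizontal position agrees within 10 mm.
- **Disagreement:** When I closed the jaws, the tool rose about 3 mm and showed about 10 N upward. This was probably the pads swinging forward, and it disappeared on lifting.

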